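# Put the capping machine's spare wheel and packing block back in their nests

## Task

Tidy away the two loose change parts of the capping machine: lay the small white spare wheel flat in the grey storage nest whose label plate shows a disc with a hole, and lay the black rubber block flat and square in the nest whose label plate shows a plain rectangle. Each part must lie on its nest's floor, inside the four corners; let go of both.

Things in the scene. Friction and masses are not known exactly. Their poses are not given: they have to be found in the camera images.
- capping_wheel: The spare capping wheel: a small off-white plastic roller lying flat, 36 mm in diameter and 18 mm high, with a small centre hole; about 30 g. (The larger white discs, 68 mm across, are jar lids and not part of the job.) Origin: centre of its underside, z up.
- packing_block: The rubber packing block: black, lying flat, 40 mm along its x, 60 mm along its y, 22 mm high; about 90 g. Origin: centre of its underside, z up. Grip it across its 40 mm sides.
- nest_wheel: Fixed grey nest, one of 3 alike in a row, order changes; flat label plate (under 6 mm high) beyond its -x side, toward the robot, shows a disc with a hole. Pocket 56 mm along x, 76 along y, floor 3 mm above the bench, walled only at the corners (5 mm thick, tops 13 mm above the bench): finger gaps 40 mm wide in the sides facing ±x, 32 in those facing ±y. Origin: bench under the pocket's centre; z up.
- nest_block: The block's nest, fixed, same shape, size and axes as the wheel's nest; its label plate shows a plain dark rectangle. The block goes in with its 40 mm side along the nest's x and its 60 mm side along its y (either way round), 8 mm clear of the corners. The third nest, with an L on its plate, already holds its hex key.
Not all that is in view belongs to the job. Several things look just like the packing_block: the one meant starts farthest to the robot's right.

How it is judged:
At the end, for the whole second after the job is handed in: The wheel lies flat on the floor of the disc-labelled nest, centre within 13 mm (x) and 23 mm (y) of the pocket's; the block lies flat on the floor of the rectangle-labelled nest, centre within 13 mm in x and y, long side within 17 degrees of the pocket's; flat to 7 degrees, both released and still (x of capping_wheel in the frame of nest_wheel between -0.013 and 0.013 m and y of capping_wheel in the frame of nest_wheel between -0.023 and 0.023 m and z of capping_wheel in the frame of nest_wheel below 0.006 m and angle between each of capping_wheel, packing_block's own z axis and vertical below 0.12 rad and x of packing_block in the frame of nest_block between -0.013 and 0.013 m and y of packing_block in the frame of nest_block between -0.013 and 0.013 m and z of packing_block in the frame of nest_block below 0.006 m and angle between the y axis of packing_block and the y axis of nest_block, either way round below 0.3 rad and linear speed of each of capping_wheel, packing_block below 0.02 m/s); the robot touches nothing.
It also fails if it takes over 51 s, if anything falls off the work surface, if the arm or the gripper's body presses on something with over 40 N, if the wrist force passes 120 N, or if a joint passes its speed limit or range.

## Robot

A 6-joint arm with a two-finger parallel gripper is mounted at the origin on a cart in front of the work surface, level with it; the furniture and walls round the work are solid. World frame = base frame: x ahead of the robot, y to its left, z up, the work surface at z = 0. Lengths are in m, angles in rad, forces in N, time in s.
With the tool pointing down it reaches from about 0.325 to 0.775 m from the base axis. Payload 5.5 kg.
Tool frame: the origin (TCP) lies at the very end of the fingers, on their centre line; the grasp point (between the pads) lies 19 mm behind it; z points along the fingers, y is the line along which they close (so a half turn about z gives the same grasp; the last joint's range is limited). The gripper opens to 88 mm and grips with 3 to 60 N. Pads are 20 mm wide; open, the fingers measure 115 mm over their backs; the gripper's body (75 mm by 178 mm) begins 61 mm behind the grasp point.
Start: joints at [-1.292, 0.091, 1.231, -0, 1.82, -0.057], TCP at [0.198, -0.567, 0.223] pointing down, gripper open.
Joint ranges: [-2.87, 2.87], [-0.86, 2.18], [0.17, 2.46], [-1.51, 4.65], [0.06, 2.69], [-2.65, 2.65]. Speed limits (rad/s): [2.57, 2.57, 3.01, 3.14, 3.14, 3.14].

## Interface

Orientations are given as a rotation vector (axis times angle).
In Python, from bench import r, get_state, vision gives the robot as it stands. The module is installed in compiled form; this text tells all that it offers. Calls block until the motion is done:
- r.move_ptp(position, orientation): joint-space move of the TCP to a pose.
- r.line_to(position, frame=None, rate=0.15): straight line of the TCP; frame=None keeps the orientation; rate is the mean speed in m/s.
- r.move_joints(angles): joint-space move.
- r.set_gripper(opening, effort=None): finger opening in m; effort is the grip in N (None keeps the last); returns when the fingers have stopped.
- r.dwell(seconds).
- r.inverse_kinematics(position, orientation): joint angles nearest the present ones, or None.
- get_state(): the state.
- vision.camera(name): name is "scene" or "top" or "wrist"; returns a dict with "pixels" (400x640x3 uint8, red, green, blue), "intrinsics" (3x3 intrinsics, pixels), "camera_from_world" (4x4, takes a point from world to camera coordinates). Camera axes: x right, y down, z forward; pixel columns grow to the right and rows downward; lengths in m; the calibration is good to about 2 mm. A picture is of the moment at which its call begins. There is no depth.
A pose or a line that the arm cannot do raises r.MotionError and nothing moves.
- r.hand_in(): hands the job in; it is judged then, once.
The state is a dict: "clock": time; "q": joint angles; "joint_vel": joint speeds; "joint_efforts": joint torques, N m; "eef_pos": TCP position; "tool_rot": TCP orientation; "ft_force": force on the tool from outside, world axes, zero at the start; "moment": the same for the moment, N m; "finger_gap": finger opening in m; "grip_force": force on a finger pad.
Only numpy, scipy, OpenCV 4.12 (cv2) and the standard library are available. Lean on these libraries where they do the work, as an engineer would, in place of code of your own. Each camera call takes 0.05 s, during which the arm holds its last target. There are 200 camera calls.

## Working session

There is one attempt and no reset: what is moved stays moved. The work goes in short steps, each a Python script; the robot and the scene stay as the last script left them, time stands still between calls to the robot, and variables do not carry over. Pictures are saved under pics/ and viewed, at most 10 in all, crops included, and the job is handed in when it is done.

```bash
mkdir -p pics
python3 - <<'E'
from bench import r,get_state,vision
import cv2,numpy as np
for n in("top","scene"):
    c=vision.camera(n);cv2.imwrite(f"pics/{n}0.png",c["pixels"][:,:,::-1]);np.savez(f"{n}0.npz",**c)
    M=np.array(c["camera_from_world"]);print(n,np.round(-M[:3,:3].T@M[:3,3],3),np.round(M[:3,:3],3).tolist(),np.array(c["intrinsics"])[0,0])
s=get_state();print(s["clock"],s["tool_rot"],s["finger_gap"])
E
```

```text
top [0.416 0.007 0.962] [[-0.02, -1.0, 0.016], [-0.996, 0.019, -0.086], [0.086, -0.017, -0.996]] 367.1779357280189
scene [-0.207  0.51   0.825] [[-0.611, -0.792, -0.017], [-0.524, 0.421, -0.74], [0.593, -0.443, -0.672]] 386.9122239549476
0.1 [-3.09569653e+00 -5.24643161e-01  3.27361709e-04] 0.08820452339482347
```

View pics/top0.png

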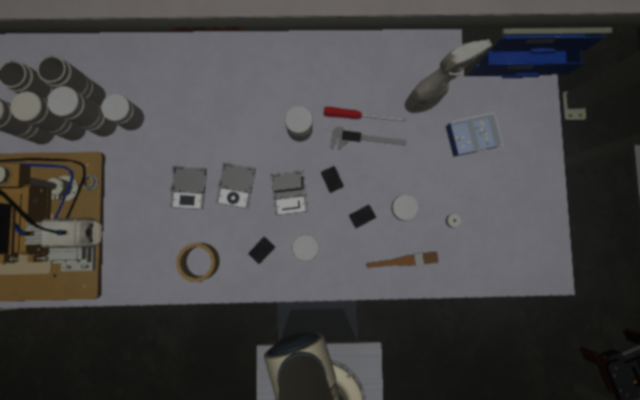

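View pics/scene0.png

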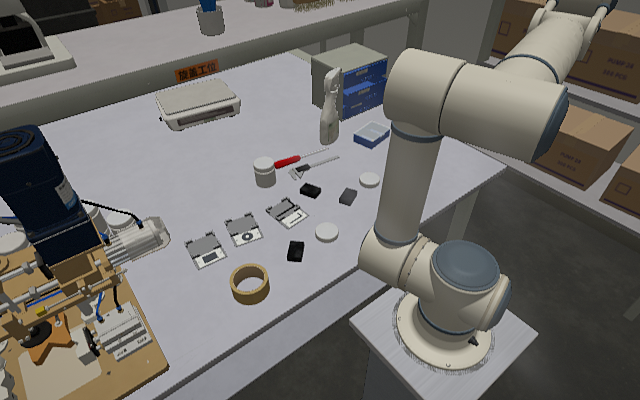

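The top view shows the wheel at (454,221) and black blocks at (332,179), (362,216) and (262,250). The rightmost block, (362,216), is the one I need. The nests are rectangle (189,188), disc (236,185) and L (289,192). Next I'll measure these from the top view.

```bash
cat > h.py <<'E'
import numpy as np,cv2
from scipy.spatial.transform import Rotation as R
def ray(c,px,z):
    M=np.array(c["camera_from_world"]);K=np.array(c["intrinsics"])
    px=np.atleast_2d(np.asarray(px,float))
    d=np.c_[px,np.ones(len(px))]@np.linalg.inv(K).T@M[:3,:3]
    o=-M[:3,:3].T@M[:3,3]
    return (o+d*((z-o[2])/d[:,2])[:,None])[:,:2]
def down(a):
    "tool pointing down, tool y (closing line) along world angle a"
    y=np.array([np.cos(a),np.sin(a),0]);z=np.array([0,0,-1.]);x=np.cross(y,z)
    return R.from_matrix(np.c_[x,y,z]).as_rotvec()
def blobs(c,mask,z,amin=30,amax=1e9):
    "min-area rectangles of the mask's contours, in world metres on plane z"
    out=[]
    for k in cv2.findContours(mask.astype(np.uint8),cv2.RETR_EXTERNAL,cv2.CHAIN_APPROX_NONE)[0]:
        if amin<=cv2.contourArea(k)<=amax:
            w=ray(c,k[:,0],z).astype(np.float32)
            (x,y),(a,b),t=cv2.minAreaRect(w*1000)
            if a<b:t+=90;a,b=b,a
            t=(t+90)%180-90
            out.append((np.round(k[:,0].mean(0)),round(x/1000,4),round(y/1000,4),round(a),round(b),round(t,1)))
    return out   # px centre, x, y, long mm, short mm, long-side angle deg
E
python3 - <<'E'
from h import *
c=dict(np.load("top0.npz"));p=c["pixels"].astype(int);g=p.max(2);roi=np.zeros(g.shape,bool);roi[150:275,160:480]=1
for n,m,z in(("dark",g<50,.022),("grey",(g>=70)&(g<125),.003),("white",g>180,.018)):
    print(n);[print(*b) for b in blobs(c,m&roi,z)]
cv2.imwrite("pics/topz.png",cv2.resize(p[155:265,165:480].astype(np.uint8)[:,:,::-1],(788,275),interpolation=cv2.INTER_CUBIC))
print(p[235,330],p[216,362],p[180,189],p[221,450])
E
```

```text
dark
[185. 263.] 0.3626 0.3304 60 21 5.3
[261. 250.] 0.3905 0.1405 55 36 -45.8
[362. 216.] 0.4716 -0.1182 57 35 -63.1
[187. 200.] 0.521 0.3305 28 15 88.9
[332. 179.] 0.5692 -0.0427 57 37 23.1
grey
[307. 217.] 0.4864 -0.0132 848 328 89.1
white
[108 108 113] [25 25 27] [85 84 84] [123 124 118]
```

View pics/topz.png

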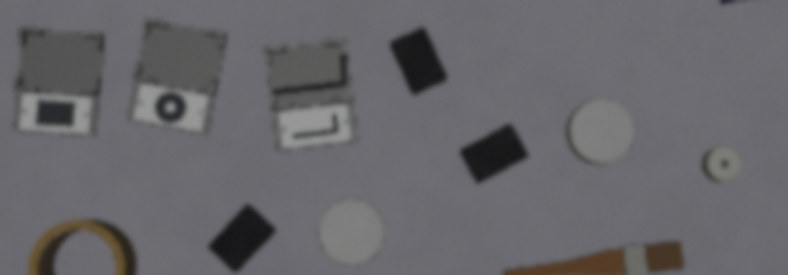

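The zoomed crop confirms the labels: left nest has the rectangle, middle the disc, right the L. The small wheel with its hole is on the right. Next, wrist views of each.

Run:
```python
from bench import r,get_state,vision
from h import *
c=dict(np.load("top0.npz"))
W=ray(c,[454,221],.018)[0];B=np.array([.4716,-.1182])
N=ray(c,[[236,178],[189,180]],.003);print(W,B,N)
ims=[]
for n,P in(("wheel",W),("block",B),("nests",N.mean(0)-[.05,0])):
    h=.22 if n!="nests" else .28
    r.move_ptp([P[0]-.03,P[1],h],down(np.arctan2(P[1],P[0]) if n!="nests" else 0.0))
    w=vision.camera("wrist");np.savez(n+".npz",**w);ims.append(w["pixels"][:,:,::-1])
    M=w["camera_from_world"];print(n,np.round(-M[:3,:3].T@M[:3,3],3))
a=[cv2.resize(i,(400,250)) for i in ims[:2]]
cv2.imwrite("pics/w1.png",np.hstack(a));cv2.imwrite("pics/nests.png",ims[2])
print(get_state()["clock"],get_state()["q"])
```

```text
[ 0.4541364  -0.35695308] [ 0.4716 -0.1182] [[0.57896039 0.20827935]
 [0.57579397 0.33119855]]
wheel [ 0.474 -0.293  0.382]
block [ 0.461 -0.039  0.382]
nests [0.497 0.352 0.442]
3.85 [ 4.34631397e-01  1.77324608e-02  1.20477296e+00 -4.12245914e-04
  1.91927264e+00  4.36531074e-01]
```

View pics/w1.png

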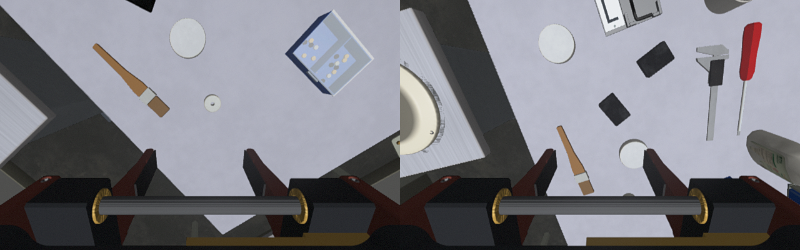

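View pics/nests.png

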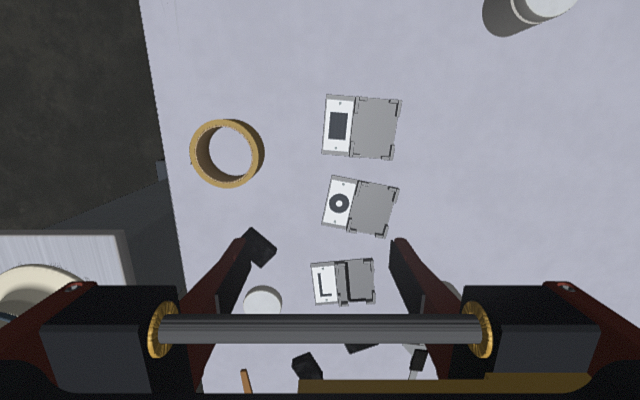

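The wrist views show the wheel at about (339,165) and the block at about (342,174) in their full frames. In the nest view the rectangle pocket is at (376,127), the disc pocket at (370,207) and the L at (357,281).

Run:
```python
from h import *
def roi(c,u,v,w):
    m=np.zeros((400,640),bool);m[max(v-w,0):v+w,u-w:u+w]=1;return m
L=lambda n:dict(np.load(n+".npz"))
c=L("wheel");p=c["pixels"].astype(int);print(p[165,345],p[165,370],p[165,350]);h=cv2.cvtColor(c["pixels"],cv2.COLOR_RGB2HSV)
for t in(12,18,22):print("wheel",blobs(c,(p[:,:,2]-p[:,:,0]<t-12)&roi(c,339,165,28),.018))
c=L("block");p=c["pixels"].max(2);print("block",blobs(c,(p<90)&roi(c,342,174,40),.022))
c=L("nests");q=c["pixels"].astype(int);print(q[127,376],q[127,415],q[207,370])
g=q.max(2)
for u,v in((376,127),(370,207)):
    print("nest floor",blobs(c,(abs(g-g[v,u])<14)&roi(c,u,v,45),.003,200))
    print("dark",blobs(c,(g<90)&roi(c,u-36,v,22),.005,20))
    print("whole",blobs(c,(q[:,:,2]-q[:,:,0]<8)&roi(c,u-14,v,50),.003,200))
z=q[85:250,310:420].astype(np.uint8)[:,:,::-1];cv2.imwrite("pics/nz.png",cv2.resize(z,None,fx=3.6,fy=3.6,interpolation=cv2.INTER_CUBIC))
```

```text
[197 201 200] [176 178 190] [192 197 195]
wheel [(array([340., 163.]), 0.4568, -0.3557, 35, 34, -33.0)]
wheel [(array([339., 165.]), 0.4562, -0.3565, 36, 35, 52.1)]
wheel [(array([339., 165.]), 0.4562, -0.3565, 36, 35, 52.1)]
block [(array([342., 175.]), 0.4715, -0.1176, 60, 39, -63.5)]
[149 150 156] [176 177 191] [142 145 148]
nest floor [(array([369., 128.]), 0.5614, 0.333, 103, 89, -4.7)]
dark [(array([338., 126.]), 0.5234, 0.3367, 36, 23, 85.5)]
whole [(array([358., 127.]), 0.5573, 0.3338, 110, 87, -5.0)]
nest floor [(array([372., 208.]), 0.581, 0.2046, 90, 70, 78.4)]
dark [(array([339., 203.]), 0.5271, 0.2179, 29, 27, -89.5)]
whole [(array([398., 247.]), 0.6287, 0.1386, 37, 26, -85.8), (array([353., 206.]), 0.5606, 0.2091, 110, 88, -11.4)]
```

View pics/nz.png

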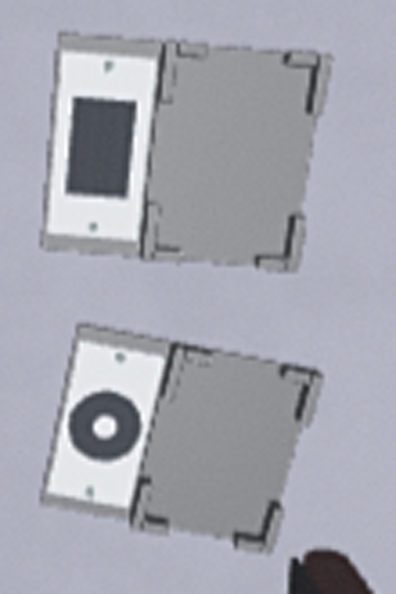

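```bash
cat >> h.py <<'E'
def transfer(src,a,dst,b,h,pre,rel,f):
    from bench import r,get_state
    S=lambda z:[*src,z]
    D=lambda z:[*dst,z]
    r.move_ptp(S(.14),down(a));r.set_gripper(pre)
    r.line_to(S(h),rate=.15);r.set_gripper(0.,f)
    print("gripped",get_state()["finger_gap"],get_state()["grip_force"])
    r.line_to(S(.14),rate=.2);s=get_state();print("lifted",s["finger_gap"],s["grip_force"])
    if s["grip_force"]<1: return False
    r.move_ptp(D(.14),down(b));r.line_to(D(.03),rate=.15);r.line_to(D(h+.0035),rate=.03)
    print("down",np.round(get_state()["ft_force"],1),np.round(get_state()["eef_pos"],4));r.set_gripper(rel);r.dwell(.2)
    r.line_to(D(.15),rate=.15);print("clock",get_state()["clock"]);return True
E
python3 - <<'E'
from h import *
d=np.deg2rad
print(transfer([.4560,-.3565],d(20),[.5815,.2047],d(78.5),.006,.06,.047,12.))
E
```

```text
gripped 0.03468899119847452 12.000339478254318
lifted 0.03530017668591974 11.999938935041428
down [0.3 0.5 0.1] [0.5815 0.2047 0.0094]
clock 14.625
True
```

Run:
```python
from bench import r,get_state,vision
from h import *
d=np.deg2rad
print(transfer([.4715,-.1178],d(26.5),[.579,.332],d(-5),.008,.062,.052,25.))
r.move_ptp([.50,.268,.28],down(0.0))
c=vision.camera("wrist");np.savez("end.npz",**c)
z=c["pixels"][60:260,260:460,::-1];cv2.imwrite("pics/end.png",cv2.resize(z,(600,600),interpolation=cv2.INTER_CUBIC));print(get_state()["clock"])
```

```text
gripped 0.03951872314164699 25.00062793493271
lifted 0.04015891097548024 24.99968647956848
down [-0.9 -0.5  0.5] [0.5789 0.332  0.0116]
clock 23.7417
True
24.4917
```

View pics/end.png

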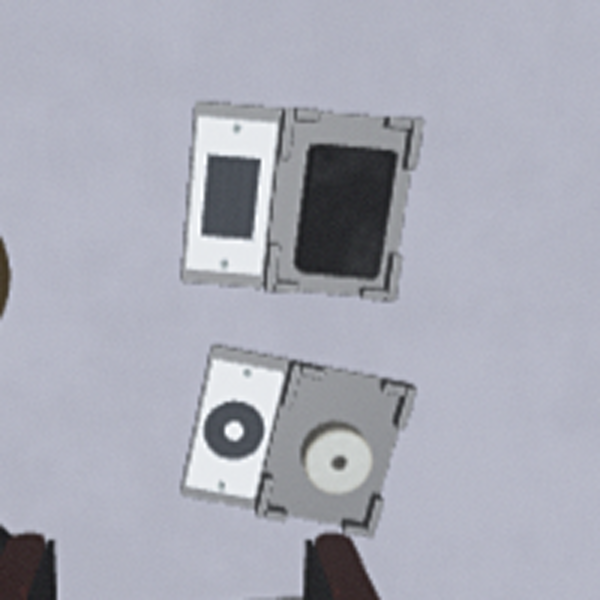

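The picture shows the block flat and square in the rectangle nest (about 345,212 in the crop) and the wheel flat in the disc nest (about 338,460). Both are well inside the corners and released, so I'm handing in.

```bash
python3 -c "
from bench import r
print(r.hand_in())"
```

```text
the job is handed in; nothing more can be done
None
```

The wheel lies in the disc-labelled nest and the block lies in the rectangle-labelled nest; both are released, and I handed the job in at about 24.5 s on the robot's clock (no verdict was returned).

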